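# Cure a batch of potted modules under the wind-up UV lamp

## Task

Make the batch in the curing box's drawer up to three potted modules by setting two more in beside the one already there, each lying flat on the drawer floor with the resin up (put down, not dropped or tipped), and leave the spare one and everything else on the bench where it is. Push the drawer fully home and only then wind the timer key clockwise until its red end points at the red mark on the dial.

Things in the scene. Friction and masses are not known exactly. Their poses are not given: they have to be found in the camera images.
- curing_box: white slope-front UV curing box, 240 (x) x 260 (y) x 139 mm high, fixed. Origin: centre of its underside; x points from front to back, y to its left seen from the front, z up. The drawer comes out of the front (-x), 10 to 62 mm above the bench. Front edge 70 mm high; from 20 mm behind it a console slopes up to the back at 35 degrees.
- dial (a point): centre of the timer's white dial, on the sloping console 62 mm right of the box's middle. Dial 100 mm across, dark ticks every 30 degrees, green tick at the top (0), broad red mark at eight o'clock, 240 degrees clockwise from the green tick. Axes: x up the slope to the green tick, y to the box's left, z out of the dial: 35 degrees from vertical, leaning to the front.
- drawer (a joint): drawer: 0 = fully home, grows in m as it slides out along the box's -x; starts 0.13 to 0.145 out. Friction about 2 N; it stays where it is left.
- drawer_in (a point): centre of the drawer's inner floor, moves with the drawer; axes as the box's. Floor 150 (x) x 226 (y) mm, 18 mm above the bench; walls 32 mm and front panel 44 mm above it. The 130 mm or so nearest the front panel are open above, the rest is under the box. Three modules fit side by side, lengthwise along x, at x = -12 and y = +70, 0, -70 mm, with room for fingers.
- drawer_pull (a point): middle of the drawer's steel bar handle, 104 mm long (along y), 10 mm thick, its axis 38 mm above the bench and 17 mm in front of the blue front panel; moves with the drawer. The drawer can be pushed on it.
- timer_key (a joint): angle of the winding key, rad: 0 = red end at the green tick, grows clockwise seen from outside the dial; stop at 5.4; the red mark is at 4.19. Starts at 0.1 to 0.7. Spring and friction resist winding (0.13 N m at first, 0.19 at the mark). It stays where it is let go, but when wound only 0.03 N m turns it back: withdraw along its axis.
- key_grip (a point): grip point on the key's axis, 32 mm out from the dial; turns with the key. z out of the dial along the axis (as the dial's), x to the key's red end, y across it. The key is a black bar 66 mm long (x), 10 mm thick (y), standing 8 to 46 mm out from the dial, its +x end red, on a collar 32 mm across, 8 mm high. Grip it across y, either way round.
- module_1: potted driver module: black block 70 x 36 x 26 mm, about 0.12 kg, with fresh amber resin on top (purple board round it, cream socket flush at the +x end). Origin: centre of its underside; x along its 70 mm length, y across its 36 mm width, z up. Already in the drawer at the start, at its left (+y) end, lengthwise along the box's x.
- module_2: potted driver module: black block 70 x 36 x 26 mm, about 0.12 kg, with fresh amber resin on top (purple board round it, cream socket flush at the +x end). Origin: centre of its underside; x along its 70 mm length, y across its 36 mm width, z up. Starts on the bench.
- module_3: potted driver module: black block 70 x 36 x 26 mm, about 0.12 kg, with fresh amber resin on top (purple board round it, cream socket flush at the +x end). Origin: centre of its underside; x along its 70 mm length, y across its 36 mm width, z up. Starts on the bench.
- module_4: potted driver module: black block 70 x 36 x 26 mm, about 0.12 kg, with fresh amber resin on top (purple board round it, cream socket flush at the +x end). Origin: centre of its underside; x along its 70 mm length, y across its 36 mm width, z up. Starts on the bench.
- pump: bystander: small pump, aluminium base 90 x 90 x 45 mm with two brass nozzles and a black block and fan on top, 95 mm high in all. Origin: centre of the underside.
- screwdriver_red: bystander: screwdriver 170 mm long with red handle, lying along its x, 26 mm thick. Origin: bench point under its middle.
- screwdriver_black: bystander: screwdriver 200 mm long with black handle, lying along its x, 26 mm thick. Origin: bench point under its middle.
- breadboard: bystander: cream breadboard 165 (x) x 55 (y) x 9 mm. Origin: centre of the underside.
- pliers: bystander: pliers with green handles, 180 mm long along x, 12 mm high. Origin: under the pivot.
- circuit_board: bystander: purple circuit board in black rails, 160 (x) x 87 (y) x 26 mm. Origin: centre of the underside.

How it is judged:
By the outcome, as a careful person would: the job done as asked, in the order asked, and still so for the second after the job is handed in, with the robot touching nothing.
It also fails if it takes over 72 s, if anything falls off the work surface, if the arm or the gripper's body presses on something with over 40 N, if the wrist force passes 120 N, or if a joint passes its speed limit or range.

## Robot

A 6-joint arm with a two-finger parallel gripper is mounted at the origin on the work surface. World frame = base frame: x ahead of the robot, y to its left, z up, the work surface at z = 0. Lengths are in mm, angles in degrees, forces in N, time in s.
With the tool pointing down it reaches from about 350 to 975 mm from the base axis. Payload 7.1 kg.
Tool frame: the origin (TCP) lies on the front face of the gripper's body, between the roots of the fingers; the fingertips stand r.nose_length ahead of it and the grasp point (between the pads) lies 61 mm ahead of it (r.nose_length is the distance from the TCP to the fingertips, in mm); z points along the fingers, y is the line along which they close (so a half turn about z gives the same grasp; the last joint's range is limited). The gripper opens to 88 mm and grips with 3 to 60 N. Pads are 20 mm wide; open, the fingers measure 115 mm over their backs; the gripper's body (75 mm by 178 mm) begins 61 mm behind the grasp point.
Start: joints at [67.093, 24.242, 93.386, -0, 62.372, -1.089], TCP at [232.257, 580.226, 302.675] pointing down, gripper open.
Joint ranges: [-172.04, 172.04], [-51.8, 120.97], [4.93, 147.93], [-75.15, 255.16], [6.16, 154.13], [-145.62, 145.62]. Speed limits (degrees/s): [136.94, 136.94, 172.46, 180, 180, 180].

## Interface

Orientations are given as [roll, pitch, yaw] about the fixed x, y, z axes, in that order (R = Rz(yaw) Ry(pitch) Rx(roll)).
In Python, from cell import r gives the robot as it stands.
- The arm moves only by the tool jog_arm, never from a script. Its argument "motion" is a list of rows, each a list of 4 numbers: the shift along the tool's x, y, z in units of 25 mm (1.0 is 25 mm), then the turn about the tool's z in units of 10 degrees (1.0 is 10 degrees). A call has 1 to 20 rows; each row is the pose to reach, as a shift and turn from the pose commanded when the call began, along the tool's axes at that moment; what a row does not reach only later rows make up. A row lasts 1/8 s, in which the tool goes at most 62.5 mm and 10.7 degrees, less where a joint would pass 70% of its speed; a pose out of reach is approached as far as the arm can. A call with a gripper value outside its range is refused whole. "fingers" is the finger opening in mm, from 0 to 87.8, set as the call begins (left out, the last holds). The fingers move at their own pace and stop on an object; the grip force is fixed at half the most. Time passes only in rows, so rows that repeat a pose let the fingers close. It gives the time, the measured TCP pose, the force, the opening and the grip force at its end, in the units of the state.
- r.state(): the state, without advancing time (a new reading comes with each control period).
- r.read_camera(name): name is "scene" or "top" or "wrist"; returns a dict with "pixels" (480x640x3 uint8, blue, green, red), "range_z" (480x640 float32, mm along the optical axis (not along the pixel's ray), 0 where there is no reading), "fx", "fy", "cx", "cy" (pixels), "rvec" (rotation vector, rad) and "tvec" (3), from world to camera coordinates, as OpenCV has them. Camera axes: x right, y down, z forward; pixel columns grow to the right and rows downward; lengths in mm; the calibration is good to about 2 mm. A picture is of the moment at which its call begins.
- r.close_job(): hands the job in; it is judged then, once.
The state is a dict: "time": time; "joint_positions": joint angles; "qvel": joint speeds; "tau": joint torques, N m; "eef_pos": TCP position; "orientation": TCP orientation; "contact_force": force on the tool from outside, world axes, zero at the start; "moment": the same for the moment, N m; "grip_width": opening from 0.0 (shut) to 1.0 (fully open); "grip_force": force on a finger pad.
Only numpy, scipy, OpenCV 4.12 (cv2) and the standard library are available. Lean on these libraries where they do the work, as an engineer would, in place of code of your own. Each camera call takes 0.05 s, during which the arm holds its last target. There are 200 camera calls.

## Working session

There is one attempt and no reset: what is moved stays moved. The work goes in short steps, Python scripts to look and compute and a tool call to move; the robot and the scene stay as the last step left them, time stands still between calls to the robot, and variables do not carry over. Pictures are saved under pics/ and viewed, at most 10 in all, crops included, and the job is handed in when it is done.

Besides the shell and the picture viewer there is one more tool, called as name(argument=value, ...) on one line, values as JSON. jog_arm: Moves the arm, as the interface text tells. Its arguments: {"type":"object","properties":{"motion":{"type":"array","items":{"type":"array","items":{"type":"number"}}},"fingers":{"type":"number"}},"required":["motion"]}

```bash
ls; mkdir -p pics; python3 - <<'E'
from cell import r
import cv2
print(r.state(), r.nose_length)
for n in ("scene","top"):
    c=r.read_camera(n); cv2.imwrite(f"pics/{n}0.png",c["pixels"]); print(n,c["fx"],c["fy"],c["cx"],c["cy"],c["rvec"],c["tvec"])
E
```

```text
pics
{'time': 0.0, 'joint_positions': array([ 6.70939228e+01,  2.42850643e+01,  9.34311358e+01,  1.26576042e-04,
        6.23723715e+01, -1.08862835e+00]), 'qvel': array([-0.07692096, -0.11092115, -0.00615712, -0.01988872,  0.0140402 ,
       -0.06595326]), 'tau': array([-1.76933831e-04, -5.44616318e+01, -2.73668379e+01,  6.44033588e-02,
        2.27706169e-02, -8.58291332e-05]), 'eef_pos': array([232.08895543, 579.84396336, 301.8967407 ]), 'orientation': array([-1.79911447e+02, -1.79480366e-03,  1.58182491e+02]), 'contact_force': array([-0.06291031,  0.40706835, -0.30175249]), 'moment': array([-0.0420097 ,  0.00918332,  0.02469632]), 'grip_force': 0.0, 'grip_width': 0.9997152029523168} 80.0
scene 537.8069035512012 537.8069035512012 310.14231949290826 240.85211447386737 [ 1.99577573  1.15637137 -0.52914677] [-219.53322357 -218.37787875 1737.84054416]
top 434.08085980729044 434.08085980729044 318.26631632046536 238.82254887165936 [ 2.18665837 -2.01937074  0.22962886] [ -88.64072447  525.42821945 1001.52436404]
```

View pics/scene0.png

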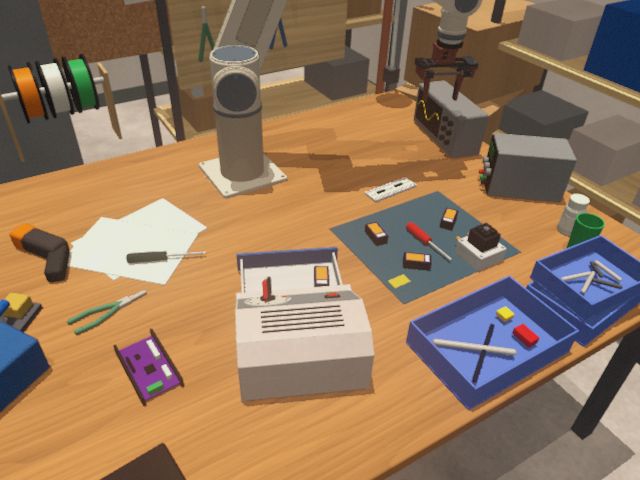

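View pics/top0.png

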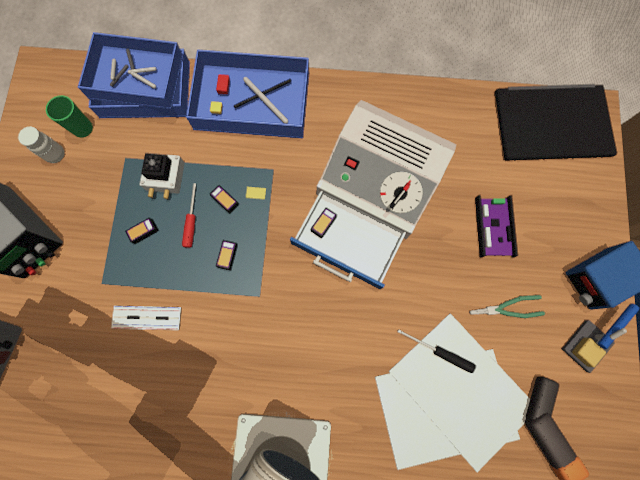

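```bash
cat > h.py <<'E'
from cell import r
import cv2, numpy as np
def cam(n):
    c=r.read_camera(n); c["R"]=cv2.Rodrigues(np.array(c["rvec"],float))[0]; c["t"]=np.array(c["tvec"],float).ravel(); return c
def rays(c,uv):
    uv=np.atleast_2d(np.array(uv,float)); d=np.c_[(uv[:,0]-c["cx"])/c["fx"],(uv[:,1]-c["cy"])/c["fy"],np.ones(len(uv))]@c["R"]
    return -c["R"].T@c["t"], d
def onz(c,uv,z):
    o,d=rays(c,uv); return o+d*((z-o[2])/d[:,2])[:,None]
def cloud(c):
    v,u=np.mgrid[:480,:640]; o,d=rays(c,np.c_[u.ravel(),v.ravel()])
    return (o+d*c["range_z"].ravel()[:,None]).reshape(480,640,3)
def proj(c,p): 
    return cv2.projectPoints(np.atleast_2d(np.array(p,float)),c["R"],c["t"],np.array([[c["fx"],0,c["cx"]],[0,c["fy"],c["cy"]],[0,0,1]]),None)[0].reshape(-1,2)
def blobs(m,amin=20):
    n,l,s,ce=cv2.connectedComponentsWithStats(m.astype(np.uint8)); return [(l==i,s[i,4],ce[i]) for i in range(1,n) if s[i,4]>=amin]
def hsv(c): return cv2.cvtColor(c["pixels"],cv2.COLOR_BGR2HSV)
def rect(c,m,z):
    k=cv2.findContours(m.astype(np.uint8),cv2.RETR_EXTERNAL,cv2.CHAIN_APPROX_NONE)[0]; k=max(k,key=len).reshape(-1,2)
    p=onz(c,k,z)[:,:2].astype(np.float32); return cv2.minAreaRect(p)
def jog(x=None,y=None,tipz=None,yaw=None):
    "tool-axis units for going from the measured pose to TCP x,y, fingertip z, yaw"
    s=r.state(); p=s["eef_pos"]; w=s["orientation"][2]; a=np.radians(w)
    dx=(p[0] if x is None else x)-p[0]; dy=(p[1] if y is None else y)-p[1]
    dz=0 if tipz is None else tipz+r.nose_length-p[2]
    t=0 if yaw is None else -((yaw-w+180)%360-180)
    return np.round([(dx*np.cos(a)+dy*np.sin(a))/25,(dx*np.sin(a)-dy*np.cos(a))/25,-dz/25,t/10],2)
E
python3 - <<'E'
from h import *
c=cam("top"); h=hsv(c); H,S,V=cv2.split(h)
P=cloud(c)
print("table z",np.median(P[340:400,240:300,2]))
for m,a,ce in blobs((H>12)&(H<28)&(S>110)&(V>110)&(P[...,2]>15),25):
    if a<400: print("amber",a,ce.round(1),rect(c,m,26), onz(c,ce,26).round(0), "z",np.median(P[m][:,2]).round(1))
for m,a,ce in blobs((H>95)&(H<120)&(S>120)&(V>50),60):
    if a<5000:print("blue",a,ce.round(0),rect(c,m,62))
for m,a,ce in blobs(((H<6)|(H>174))&(S>150)&(V>80),6): print("red",a,ce.round(1),np.median(P[m],0).round(0))
for m,a,ce in blobs((H>50)&(H<80)&(S>100)&(V>80),4): print("green",a,ce.round(1),np.median(P[m],0).round(0))
cv2.imwrite("pics/box.png",cv2.resize(c["pixels"][90:300,270:470],None,fx=2.8,fy=2.8,interpolation=cv2.INTER_CUBIC))
E
```

```text
table z 0.5088124378199836
amber 34 [216.1 109.9] ((876.5414428710938, 258.1391906738281), (26.54530906677246, 29.546585083007812), 7.298381328582764) [[870. 256.  26.]] z 27.5
amber 41 [150.5 192.2] ((626.2357788085938, 393.26739501953125), (11.227269172668457, 22.381956100463867), 88.51202392578125) [[626. 393.  26.]] z 28.5
amber 36 [166.  193.5] ((625.3866577148438, 353.2762145996094), (10.753482818603516, 23.249359130859375), 85.39209747314453) [[626. 353.  26.]] z 28.7
amber 162 [224.9 199.2] ((622.7346801757812, 200.87879943847656), (41.741455078125, 25.686128616333008), 52.1505126953125) [[623. 201.  26.]] z 27.6
amber 166 [321.9 223.4] ((578.6937255859375, -52.30472946166992), (25.645923614501953, 42.55045700073242), 60.133907318115234) [[579. -52.  26.]] z 45.6
amber 169 [137.1 230.6] ((522.630615234375, 410.6299133300781), (25.25407600402832, 42.94071578979492), 35.66039276123047) [[523. 410.  26.]] z 27.5
amber 174 [224.7 256.7] ((474.02923583984375, 182.04098510742188), (25.66402816772461, 42.71745300292969), 83.39743041992188) [[474. 182.  26.]] z 27.3
amber 292 [574.9 
[... 896 characters left out ...]
33459472656, -773.5801391601562), (123.16252136230469, 149.75326538085938), 33.72624588012695)
blue 486 [619. 325.] ((380.201416015625, -764.26513671875), (23.385637283325195, 136.80560302734375), 48.978023529052734)
red 200 [222.4  83.8] [944. 246.  34.]
red 63 [351.  162.9] [ 709. -111.  119.]
red 35 [406.3 186.1] [ 645. -236.  159.]
red 10 [382.5 193.5] [ 646. -192.   95.]
red 315 [188.3 230.6] [533. 282.  24.]
red 49 [ 30.2 270.3] [401. 649.  35.]
red 23 [588.7 282.3] [ 474. -691.   75.]
red 6 [595.  291.5] [ 453. -703.   75.]
green 161 [ 60.9 108.9] [802. 618. 109.]
green 29 [344.6 177.1] [681. -99.  94.]
green 58 [498.5 200.9] [ 675. -502.   24.]
green 27 [ 39.9 262.3] [423. 630.  36.]
```

View pics/box.png

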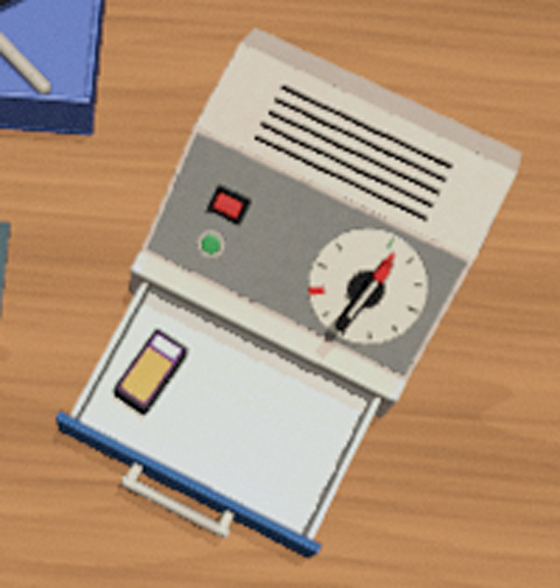

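```bash
python3 -c "
from h import *
print(jog(474,182,170,173.4))"
```

```text
[-14.9  -11.18   2.08  -1.52]
```

jog_arm(motion=[[-1.5,-1.1,0.2,-0.15],[-3.5,-2.6,0.5,-0.4],[-5.5,-4.1,0.8,-0.6],[-7.5,-5.6,1,-0.8],[-9.5,-7.1,1.3,-1],[-11.5,-8.6,1.6,-1.2],[-13.5,-10.1,1.9,-1.4],[-14.6,-11,2.05,-1.5],[-14.9,-11.18,2.08,-1.52],[-14.9,-11.18,2.08,-1.52],[-14.9,-11.18,2.08,-1.52]], fingers=56)

```text
time: 1.52
eef_pos: [473.7, 183.4, 250.8]
orientation: [180.0, -0.0, 173.4]
contact_force: [-0.1, 0.0, -0.0]
grip_width: 0.637
grip_force: 0.0
```

```bash
python3 - <<'E'
from h import *
s=r.state(); print(s["time"],s["eef_pos"],s["orientation"],s["joint_positions"])
c=cam("wrist"); np.save("pics/w1.npy",c["range_z"]); cv2.imwrite("pics/w1.png",c["pixels"])
print("cam",-c["R"].T@c["t"])
h=hsv(c); H,S,V=cv2.split(h)
for m,a,ce in blobs((H>12)&(H<28)&(S>110)&(V>90),300):
    print("amber",a,ce.round(0),rect(c,m,26))
E
```

```text
1.525 [473.68447159 183.36913782 250.75365753] [ 1.79989344e+02 -7.40226907e-03  1.73445946e+02] [ 1.98137835e+01  1.86369049e+01  1.10396057e+02  1.65228780e-02
  5.09689388e+01 -6.36425669e+01]
cam [398.8131233  192.07483947 332.58991158]
amber 93318 [219. 115.] ((441.65972900390625, 174.37493896484375), (508.8976135253906, 272.3761901855469), 83.40296173095703)
amber 1559 [316. 226.] ((473.33306884765625, 183.76654052734375), (25.43091583251953, 43.65094757080078), 82.81273651123047)
amber 1493 [589. 251.] ((521.4767456054688, 411.3257751464844), (25.746479034423828, 43.630043029785156), 35.934303283691406)
amber 1114 [171. 385.] ((610.5994262695312, 31.9912109375), (24.4005069732666, 86.48822784423828), 72.50238037109375)
amber 1117 [460. 385.] ((641.32568359375, 299.0587463378906), (86.23767852783203, 24.512353897094727), 4.449345588684082)
amber 9398 [396. 451.] ((693.0823974609375, 252.6566162109375), (434.20831298828125, 71.7752456665039), 83.46265411376953)
```

View pics/w1.png

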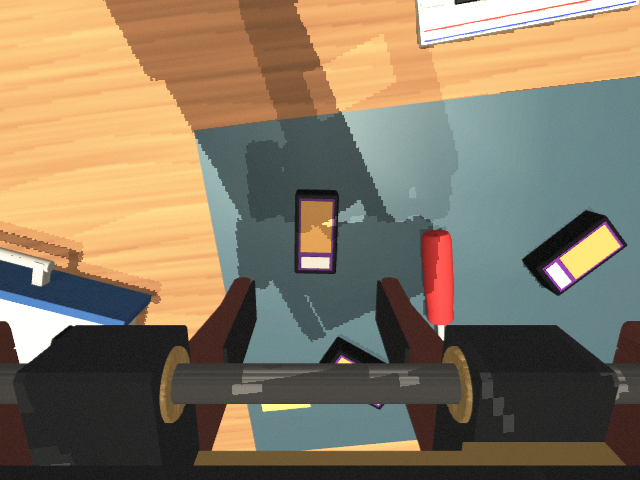

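```bash
python3 - <<'E'
from h import *
c=cam("wrist"); h=hsv(c); H,S,V=cv2.split(h)
m=np.zeros(H.shape,bool); roi=np.s_[183:285,288:345]
m[roi]=(((H>125)&(H<165)&(S>60)&(V>40))|((H>10)&(H<30)&(S>100)&(V>60)))[roi]
b=max(blobs(m),key=lambda q:q[1]); q=rect(c,b[0],26); print(q,b[2])
print(jog(q[0][0],q[0][1],4,172.8))
E
```

```text
((480.1589660644531, 182.6302947998047), (29.773204803466797, 62.646541595458984), 82.71419525146484) [315.66466513 229.6891455 ]
[-0.26 -0.    6.67  0.07]
```

jog_arm(motion=[[-0.15,0,1,0.05],[-0.26,0,3,0.07],[-0.26,0,4.7,0.07],[-0.26,0,5.9,0.07],[-0.26,0,6.5,0.07],[-0.26,0,6.67,0.07],[-0.26,0,6.67,0.07]])

```text
time: 2.5
eef_pos: [481.0, 181.9, 84.6]
orientation: [180.0, 0.1, 172.7]
contact_force: [-0.0, 0.3, -0.6]
grip_width: 0.636
grip_force: 0.0
```

jog_arm(motion=[[0,0,0,0],[0,0,0,0],[0,0,0,0],[0,0,0,0],[0,0,-0.3,0],[0,0,-1.5,0],[0,0,-3,0],[0,0,-4,0],[0,0,-4.4,0],[0,0,-4.4,0]], fingers=30)

```text
time: 3.75
eef_pos: [480.7, 181.5, 194.2]
orientation: [180.0, 0.0, 172.7]
contact_force: [0.7, 0.0, -2.3]
grip_width: 0.408
grip_force: 30.0
```

```bash
python3 -c "
from h import *
print(jog(530,-116,160,157))"
```

```text
[ -3.47 -11.55  -1.83   1.57]
```

jog_arm(motion=[[-0.3,-1,-0.3,0.2],[-0.9,-3,-0.8,0.5],[-1.5,-5,-1.2,0.8],[-2.1,-7,-1.5,1.1],[-2.7,-9,-1.7,1.3],[-3.2,-10.7,-1.8,1.5],[-3.4,-11.4,-1.83,1.57],[-3.47,-11.55,-1.83,1.57],[-3.47,-11.55,-1.83,1.57]])

```text
time: 4.88
eef_pos: [529.5, -115.0, 239.0]
orientation: [180.0, -0.1, 157.0]
contact_force: [-0.2, -0.2, -0.8]
grip_width: 0.409
grip_force: 30.0
```

```bash
python3 - <<'E'
from h import *
s=r.state(); print(s["time"],s["eef_pos"],s["orientation"],s["grip_width"])
c=cam("wrist"); cv2.imwrite("pics/w2.png",c["pixels"])
h=hsv(c); H,S,V=cv2.split(h)
for m,a,ce in blobs((((H>125)&(H<165)&(S>60)&(V>40))|((H>10)&(H<30)&(S>100)&(V>60))),300):
    if a<20000: print("mod",a,ce.round(0),rect(c,m,44))
for m,a,ce in blobs((H>95)&(H<125)&(S>100)&(V>40),300): print("blue",a,ce.round(0),rect(c,m,62))
E
```

```text
4.875 [ 529.51407934 -114.95637163  238.97519006] [ 1.79998762e+02 -9.20300501e-02  1.57028049e+02] 0.4090780355714997
mod 1667 [316. 146.] ((467.7113342285156, -89.21139526367188), (78.94326782226562, 9.649378776550293), 67.00140380859375)
mod 2429 [414. 259.] ((579.2562255859375, -54.64584732055664), (29.410537719726562, 62.21877670288086), 59.93376541137695)
mod 1336 [619. 248.] ((628.172607421875, 95.39970397949219), (32.65393829345703, 26.345556259155273), 89.94105529785156)
mod 7956 [316. 305.] ((584.3790283203125, -138.52099609375), (57.528221130371094, 98.9643325805664), 66.91073608398438)
mod 853 [221. 385.] ((618.8043212890625, -239.55670166015625), (15.84593677520752, 76.459716796875), 59.03291320800781)
mod 858 [410. 384.] ((680.7203979492188, -93.41085815429688), (15.542466163635254, 76.4193115234375), 73.84445190429688)
mod 1672 [ 63. 427.] ((608.2589111328125, -397.2957763671875), (38.81855010986328, 65.95117950439453), 67.16754913330078)
mod 627 [574. 411.] ((766.2716674804688, 32.26280212402344), (38.49662780761719, 21.859375), 67.04827117919922)
mod 7224 [374. 455.] ((726.8909912109375, -164.36048889160156), (391.82421875, 26.664691925048828), 67.0625228881836)
blue 5402 [316. 162.] ((476.5594787597656, -92.83956146240234), (251.9977264404297, 9.875007629394531), 67.00396728515625)
blue 1684 [576. 439.] ((768.7774047851562, 14.993512153625488), (35.310028076171875, 53.787986755371094), 67.04210662841797)
```

View pics/w2.png

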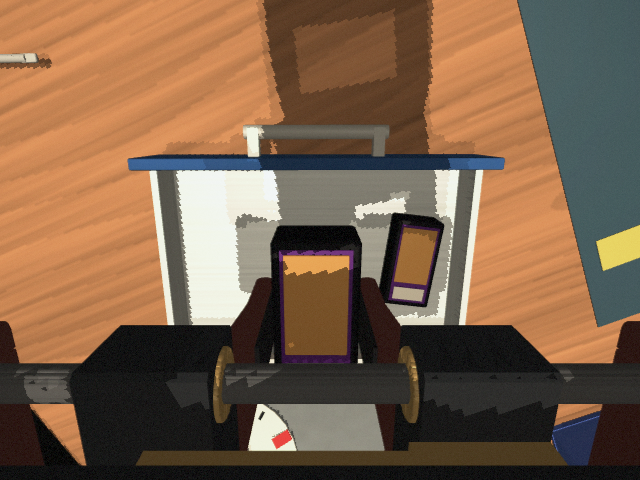

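```bash
python3 -c "
from h import *
print(jog(513.3,-180.2,25,157))"
```

```text
[-0.42 -2.67  5.37  0.01]
```

jog_arm(motion=[[-0.1,-0.5,0,0],[-0.3,-1.8,0,0],[-0.42,-2.5,0.5,0],[-0.42,-2.67,1.8,0],[-0.42,-2.67,3.2,0],[-0.42,-2.67,4.4,0],[-0.42,-2.67,5.1,0],[-0.42,-2.67,5.37,0],[-0.42,-2.67,5.37,0],[-0.42,-2.67,5.37,0]])

```text
time: 6.18
eef_pos: [514.1, -181.6, 106.3]
orientation: [180.0, 0.1, 157.0]
contact_force: [-0.1, 0.1, -1.4]
grip_width: 0.407
grip_force: 30.0
```

jog_arm(motion=[[0,0,0.06,0],[0,0,0.12,0],[0,0,0.16,0],[0,0,0.16,0]])

```text
time: 6.68
eef_pos: [514.3, -181.8, 102.6]
orientation: [180.0, 0.1, 157.0]
contact_force: [-1.4, 0.4, 9.2]
grip_width: 0.409
grip_force: 30.0
```

jog_arm(motion=[[0,0,0,0],[0,0,0,0],[0,0,-0.3,0],[0,0,-1.3,0],[0,0,-2.8,0],[0,0,-4.3,0],[0,0,-5.2,0],[0,0,-5.5,0]], fingers=47)

```text
time: 7.68
eef_pos: [514.0, -181.6, 240.7]
orientation: [180.0, 0.2, 157.0]
contact_force: [-0.7, 0.2, -0.5]
grip_width: 0.536
grip_force: 0.0
```

```bash
python3 -c "
from h import *
c=cam('wrist');cv2.imwrite('pics/w3.png',c['pixels'])
print(r.state()['joint_positions'],r.state()['eef_pos']);print(jog(624,203,170,232))"
```

```text
[-2.07122904e+01  2.23154309e+01  1.06286213e+02  5.46421298e-04
  5.12586483e+01 -8.76937502e+01] [ 513.95714419 -181.61013177  240.58817303]
[ 1.96 15.88 -0.38 -7.5 ]
```

jog_arm(motion=[[0.2,1,0,-0.5],[0.4,3,-0.1,-1.5],[0.6,5,-0.2,-2.5],[0.9,7,-0.3,-3.5],[1.2,9,-0.38,-4.5],[1.4,11,-0.38,-5.5],[1.7,13,-0.38,-6.4],[1.85,14.8,-0.38,-7.1],[1.95,15.6,-0.38,-7.4],[1.96,15.88,-0.38,-7.5],[1.96,15.88,-0.38,-7.5],[1.96,15.88,-0.38,-7.5]], fingers=56)

```text
time: 9.22
eef_pos: [623.4, 201.8, 248.3]
orientation: [180.0, -0.0, -128.1]
contact_force: [0.7, 0.1, -0.0]
grip_width: 0.637
grip_force: 0.0
```

```bash
python3 - <<'E'
from h import *
s=r.state(); print(s["eef_pos"],s["orientation"])
c=cam("wrist"); cv2.imwrite("pics/w4.png",c["pixels"])
h=hsv(c); H,S,V=cv2.split(h); m0=((H>125)&(H<165)&(S>60)&(V>40))|((H>10)&(H<30)&(S>100)&(V>60))
print(proj(c,[[628,204,26]]))
for m,a,ce in blobs(m0,300):
    q=rect(c,m,26)
    if max(q[1])<90: print("mod",a,ce.round(0),q)
E
```

```text
[623.36740075 201.78267984 248.31147406] [ 1.79987316e+02 -3.97151033e-02 -1.28134965e+02]
[[312.11579143 233.39924386]]
mod 2210 [316. 229.] ((626.0089721679688, 207.26950073242188), (61.87761306762695, 29.71424674987793), 51.830963134765625)
mod 377 [547. 325.] ((517.4048461914062, 399.8997497558594), (11.762804985046387, 63.50751495361328), 38.43574905395508)
mod 1416 [266. 347.] ((719.2437744140625, 258.5094909667969), (47.50865173339844, 51.43766784667969), 51.827171325683594)
mod 1168 [171. 385.] ((821.206787109375, 238.95741271972656), (85.62226867675781, 25.016206741333008), 41.96147537231445)
mod 1156 [460. 385.] ((611.344482421875, 403.7171325683594), (85.97675323486328, 25.246074676513672), 62.72211837768555)
```

View pics/w4.png

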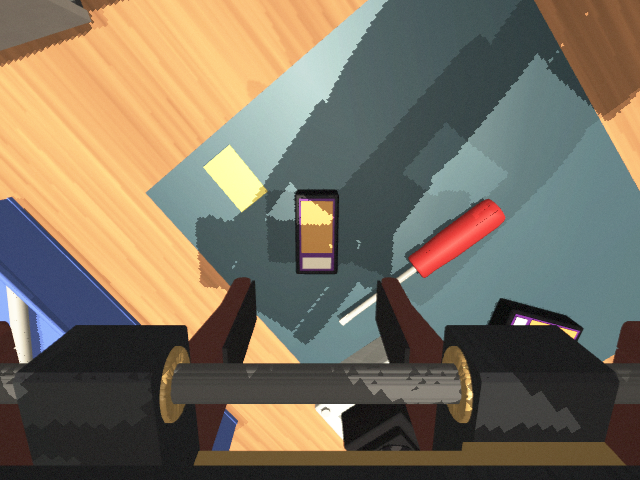

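```bash
python3 -c "
from h import *
print(jog(626,207.3,4,231.83))"
```

```text
[-0.24  0.05  6.58  0.  ]
```

jog_arm(motion=[[-0.15,0.03,1,0],[-0.24,0.05,3,0],[-0.24,0.05,4.7,0],[-0.24,0.05,5.9,0],[-0.24,0.05,6.4,0],[-0.24,0.05,6.58,0],[-0.24,0.05,6.58,0]])

```text
time: 10.15
eef_pos: [626.9, 208.6, 84.9]
orientation: [-180.0, 0.1, -128.0]
contact_force: [0.3, -0.1, 0.6]
grip_width: 0.635
grip_force: 0.0
```

jog_arm(motion=[[0,0,0,0],[0,0,0,0],[0,0,0,0],[0,0,0,0],[0,0,-0.3,0],[0,0,-1.5,0],[0,0,-3.2,0],[0,0,-5,0],[0,0,-5.9,0],[0,0,-6.2,0]], fingers=30)

```text
time: 11.4
eef_pos: [626.7, 208.8, 240.6]
orientation: [-179.9, 0.1, -128.0]
contact_force: [1.0, 0.1, -1.9]
grip_width: 0.41
grip_force: 30.0
```

```bash
python3 -c "
from h import *
print(jog(539.1,-119.4,160,157))"
```

```text
[12.5  -5.33  0.03  7.5 ]
```

jog_arm(motion=[[0.8,-0.3,0,0.5],[2.4,-1,0,1.5],[4,-1.7,0,2.5],[5.6,-2.4,0,3.5],[7.2,-3.1,0,4.5],[8.8,-3.8,0,5.5],[10.4,-4.4,0,6.4],[11.6,-4.9,0,7.1],[12.3,-5.2,0,7.4],[12.5,-5.33,0,7.5],[12.5,-5.33,0,7.5],[12.5,-5.33,0,7.5]])

```text
time: 12.9
eef_pos: [539.1, -118.8, 238.8]
orientation: [180.0, -0.0, 157.1]
contact_force: [-0.5, 0.2, -1.4]
grip_width: 0.407
grip_force: 30.0
```

```bash
python3 - <<'E'
from h import *
s=r.state(); print(s["eef_pos"],s["orientation"])
c=cam("wrist"); cv2.imwrite("pics/w5.png",c["pixels"])
h=hsv(c); H,S,V=cv2.split(h); m0=((H>125)&(H<165)&(S>60)&(V>40))|((H>10)&(H<30)&(S>100)&(V>60))
R=np.radians(-23); B=np.array([[np.cos(R),np.sin(R)],[-np.sin(R),np.cos(R)]])
for m,a,ce in blobs((H>95)&(H<125)&(S>100)&(V>40),300): 
    q=rect(c,m,62); print("blue",q)
for m,a,ce in blobs(m0,300):
    q=rect(c,m,44)
    if max(q[1])<90: print("mod",a,ce.round(0),q,B@(np.array(q[0])-[550.1,-124.1]))
print(jog(539.1,-119.4,25,157))
E
```

```text
[ 539.1154031  -118.7893868   238.83290519] [ 1.79990662e+02 -6.96294097e-03  1.57086585e+02]
blue ((478.1528625488281, -93.50483703613281), (251.95782470703125, 7.749359130859375), 67.05899047851562)
blue ((775.037109375, 12.906267166137695), (35.23734664916992, 61.607547760009766), 67.02642059326172)
mod 1795 [315. 133.] ((469.32440185546875, -89.78307342529297), (78.40589904785156, 10.820481300354004), 67.05520629882812) [-8.77630216e+01  2.73568502e-02]
mod 2591 [226. 232.] ((513.5748291015625, -181.99423217773438), (29.795812606811523, 62.99532699584961), 66.8094482421875) [-11.00051841 -67.56344295]
mod 2500 [415. 247.] ((579.9597778320312, -54.884368896484375), (29.484285354614258, 62.38542556762695), 60.17473602294922) [ 0.44136877 75.38046905]
mod 1285 [620. 237.] ((629.4200439453125, 93.92597961425781), (26.351417541503906, 30.76216697692871), 0.03459953889250755) [-12.17505163 231.6867827 ]
mod 860 [221. 385.] ((628.7608032226562, -243.41171264648438), (15.911083221435547, 76.5448989868164), 59.07868957519531) [119.02645127 -79.09178615]
mod 866 [410. 384.] ((690.5995483398438, -97.05728149414062), (15.773094177246094, 76.51363372802734), 73.9156723022461) [118.76408424  79.79050071]
mod 1354 [ 64. 425.] ((619.1167602539062, -399.5431213378906), (35.34809494018555, 66.07764434814453), 67.27043151855469) [ 171.15446442 -226.57973342]
[-0.01 -0.02  5.35  0.01]
```

jog_arm(motion=[[0,-0.02,1,0],[0,-0.02,3,0],[0,-0.02,4.3,0],[0,-0.02,5.1,0],[0,-0.02,5.33,0],[0,-0.02,5.38,0],[0,-0.02,5.43,0],[0,-0.02,5.48,0],[0,-0.02,5.5,0]])

```text
time: 14.08
eef_pos: [539.3, -120.2, 102.7]
orientation: [180.0, 0.1, 157.0]
contact_force: [-0.9, 1.1, 10.1]
grip_width: 0.409
grip_force: 30.0
```

jog_arm(motion=[[0,0,0,0],[0,0,0,0],[0,0,-0.3,0],[0,0,-1.3,0],[0,0,-2.8,0],[0,0,-4.3,0],[0,0,-5.2,0],[0,0,-5.5,0],[0,0,-5.5,0]], fingers=47)

```text
time: 15.2
eef_pos: [538.6, -120.1, 239.1]
orientation: [180.0, 0.0, 157.0]
contact_force: [0.2, 0.2, -0.6]
grip_width: 0.536
grip_force: 0.0
```

```bash
python3 - <<'E'
from h import *
s=r.state(); print(s["eef_pos"],s["orientation"])
c=cam("wrist"); cv2.imwrite("pics/w6.png",c["pixels"])
h=hsv(c); H,S,V=cv2.split(h); m0=((H>125)&(H<165)&(S>60)&(V>40))|((H>10)&(H<30)&(S>100)&(V>60))
B=np.array([[np.cos(-np.pi*23/180),-np.sin(np.pi*23/180)],[np.sin(np.pi*23/180),np.cos(-np.pi*23/180)]])
for m,a,ce in blobs(m0,1500):
    q=rect(c,m,44)
    if max(q[1])<90: print("mod",a,ce.round(0),q,B@(np.array(q[0])-[550.1,-124.1]))
# handle: box frame rel drawer_in; front of bar approx
ex=B[0]; 
for d in (-75-7-17-5-10-12,):
    p=np.array([550.1,-124.1])+ex*d; print(p,jog(p[0],p[1],180,157),jog(p[0],p[1],24,157))
# dial from top
t=cam("top"); cv2.imwrite("pics/t2.png",t["pixels"]); np.savez("pics/t2.npz",**{k:t[k] for k in("pixels","range_z")})
E
```

```text
[ 538.58938958 -120.12470514  239.07636963] [1.79995288e+02 2.80985201e-02 1.56978391e+02]
mod 1800 [317. 133.] ((469.41180419921875, -89.97064971923828), (78.9229965209961, 10.828082084655762), 66.95372009277344) [-87.6092754   -0.11115722]
mod 2637 [316. 229.] ((537.8489379882812, -120.0757064819336), (29.38279914855957, 61.929351806640625), 67.01007080078125) [-12.84957879  -1.08248957]
mod 2571 [228. 232.] ((513.699951171875, -182.02183532714844), (29.86614418029785, 62.959716796875), 66.84270477294922) [-10.87455753 -67.5399627 ]
mod 2500 [417. 247.] ((580.1063232421875, -54.9542236328125), (29.44365119934082, 62.280792236328125), 60.154136657714844) [ 0.60355895 75.37342728]
[434.11638846 -74.86787781] [ 4.54  0.03 -0.87 -0.  ] [ 4.54  0.03  5.37 -0.  ]
```

View pics/w6.png

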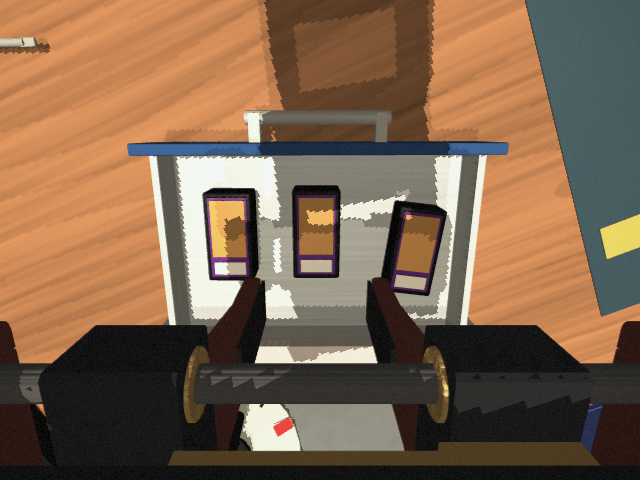

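jog_arm(motion=[[0.5,0,-0.3,0],[2,0,-0.5,0],[3.7,0,-0.5,0],[4.54,0.03,0.5,0],[4.54,0.03,2.5,0],[4.54,0.03,4.2,0],[4.54,0.03,5.1,0],[4.54,0.03,5.37,0],[4.54,0.03,5.37,0]], fingers=0)

```text
time: 16.42
eef_pos: [434.2, -74.9, 104.8]
orientation: [-180.0, -0.0, 157.0]
contact_force: [0.8, 0.8, 0.8]
grip_width: 0.007
grip_force: 0.0
```

```bash
python3 - <<'E'
from h import *
s=r.state(); print(s["eef_pos"],s["orientation"],s["grip_width"])
t=cam("top"); cv2.imwrite("pics/t3.png",t["pixels"][90:300,270:470]); P=cloud(t); np.savez("pics/t3.npz",pix=t["pixels"],P=P)
a=np.radians(-23); B=np.array([[np.cos(a),np.sin(a)],[-np.sin(a),np.cos(a)]])
q=(P[...,:2]-[550.1,-124.1])@B.T; z=P[...,2]
for y0 in (-100,-60,0,60,100):
    m=(abs(q[...,1]-y0)<12)&(q[...,0]>20)&(q[...,0]<330)
    x=q[...,0][m]; zz=z[m]
    print(y0,[(b,np.median(zz[(x>=b)&(x<b+5)]).round(0)) for b in range(40,100,5) if ((x>=b)&(x<b+5)).any()])
m=(abs(z-70)<4)&(abs(q[...,1])<140)&(q[...,0]>20)&(q[...,0]<90); print("lip",np.percentile(q[m],[1,5,50,95,99],axis=0).round(1))
m=(z>100)&(abs(q[...,1])<200)&(q[...,0]>150)&(q[...,0]<380); print("top",np.percentile(q[m],[1,99],axis=0).round(1))
E
```

```text
[434.18601375 -74.92916874 104.77065669] [-1.79991675e+02 -4.09293469e-02  1.56983363e+02] 0.0071115411785705775
-100 [(40, np.float64(18.0)), (45, np.float64(18.0)), (50, np.float64(19.0)), (55, np.float64(19.0)), (60, np.float64(19.0)), (65, np.float64(66.0)), (70, np.float64(24.0)), (75, np.float64(27.0)), (80, np.float64(70.0)), (85, np.float64(72.0)), (90, np.float64(76.0)), (95, np.float64(80.0))]
-60 [(40, np.float64(19.0)), (45, np.float64(18.0)), (50, np.float64(19.0)), (55, np.float64(18.0)), (60, np.float64(19.0)), (65, np.float64(64.0)), (70, np.float64(22.0)), (75, np.float64(27.0)), (80, np.float64(71.0)), (85, np.float64(73.0)), (90, np.float64(78.0)), (95, np.float64(84.0))]
0 [(40, np.float64(19.0)), (45, np.float64(19.0)), (50, np.float64(19.0)), (55, np.float64(18.0)), (60, np.float64(18.0)), (65, np.float64(66.0)), (70, np.float64(22.0)), (75, np.float64(29.0)), (80, np.float64(70.0)), (85, np.float64(72.0)), (90, np.float64(76.0)), (95, np.float64(80.0))]
60 [(40, np.float64(19.0)), (45, np.float64(19.0)), (50, np.float64(18.0)), (55, np.float64(18.0)), (60, np.float64(19.0)), (65, np.float64(21.0)), (70, np.float64(68.0)), (75, np.float64(28.0)), (80, np.float64(71.0)), (85, np.float64(72.0)), (90, np.float64(76.0)), (95, np.float64(79.0))]
100 [(40, np.float64(19.0)), (45, np.float64(19.0)), (50, np.float64(18.0)), (55, np.float64(18.0)), (60, np.float64(20.0)), (65, np.float64(48.0)), (70, np.float64(35.0)), (75, np.float64(29.0)), (80, np.float64(71.0)), (85, np.float64(72.0)), (90, np.float64(76.0)), (95, np.float64(80.0))]
lip [[  66.6 -127.8]
 [  67.6 -117.2]
 [  78.1   -0.9]
 [  88.8  115.2]
 [  89.8  126.8]]
top [[ 151.  -127.8]
 [ 304.5  126.8]]
```

View pics/t3.png

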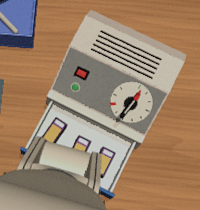

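jog_arm(motion=[[-0.15,0,0,0],[-0.35,0,0,0],[-0.6,0,0,0],[-0.95,0,0,0],[-1.4,0,0,0],[-1.9,0,0,0],[-2.4,0,0,0],[-2.9,0,0,0],[-3.4,0,0,0],[-3.9,0,0,0],[-4.4,0,0,0],[-4.8,0,0,0],[-5.15,0,0,0],[-5.4,0,0,0],[-5.6,0,0,0],[-5.75,0,0,0],[-5.85,0,0,0],[-5.9,0,0,0],[-5.9,0,0,0]])

```text
time: 18.85
eef_pos: [570.3, -132.8, 104.7]
orientation: [-180.0, 0.0, 157.0]
contact_force: [-0.7, 1.1, -0.6]
grip_width: 0.007
grip_force: 0.5
```

jog_arm(motion=[[-0.05,0,0,0],[-0.1,0,0,0],[-0.15,0,0,0],[-0.2,0,0,0]])

```text
time: 19.35
eef_pos: [573.7, -134.2, 104.6]
orientation: [-180.0, -0.2, 157.0]
contact_force: [-7.1, 4.9, 7.1]
grip_width: 0.006
grip_force: 4.5
```

jog_arm(motion=[[-0.03,0,0,0],[-0.06,0,0,0],[-0.06,0,0,0],[-0.06,0,0,0]])

```text
time: 19.85
eef_pos: [573.9, -134.3, 104.6]
orientation: [-180.0, -0.3, 157.0]
contact_force: [-9.5, 6.3, 8.8]
grip_width: 0.005
grip_force: 5.6
```

jog_arm(motion=[[0.3,0,0,0],[1,0,0,0],[1.6,-0.3,-0.6,0],[1.6,-1,-2.2,0],[1.6,-1.8,-4,0],[1.6,-2.3,-5.4,0],[1.6,-2.5,-6,0],[1.6,-2.5,-6,0],[1.6,-2.5,-6,0]])

```text
time: 20.98
eef_pos: [514.5, -176.6, 253.3]
orientation: [-180.0, -0.1, 157.0]
contact_force: [-1.0, 1.7, -0.2]
grip_width: 0.008
grip_force: 0.0
```

```bash
python3 - <<'E'
from h import *
s=r.state(); print(s["time"],s["eef_pos"],s["contact_force"])
c=cam("wrist"); t=cam("top")
out=[c["pixels"],t["pixels"][:, :]]
cv2.imwrite("pics/w7.png",np.vstack([cv2.resize(c["pixels"],(400,300)),cv2.resize(t["pixels"][110:260,300:500],(400,300))]))
np.savez("pics/w7.npz",pix=c["pixels"],P=cloud(c)); np.savez("pics/t7.npz",pix=t["pixels"],P=cloud(t))
import pickle; pickle.dump((c,t),open("pics/c7.pkl","wb"))
E
```

```text
20.975 [ 514.52921356 -176.63446023  253.29787292] [-0.9725101   1.74205984 -0.17783278]
```

View pics/w7.png

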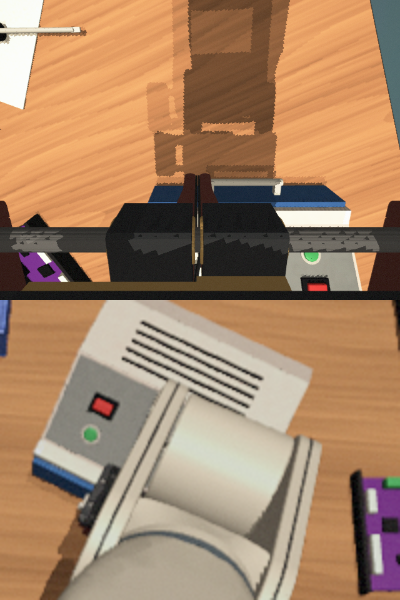

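```bash
cat > dial.py <<'E'
from h import *
a=np.radians(-23); ex=np.array([np.cos(a),np.sin(a),0]); ey=np.array([-np.sin(a),np.cos(a),0]); ez=np.array([0,0,1.])
F=np.array([550.1,-124.1,0])+66.5*ex-0.5*ey      # foot of the box's front edge, middle
s35,c35=np.sin(np.radians(35)),np.cos(np.radians(35))
dx=c35*ex+s35*ez; dn=-s35*ex+c35*ez               # dial axes: x up slope, y=ey, z=dn
O=F+20*ex+70*ez                                     # start of slope
def onplane(c,uv,off=0):
    o,d=rays(c,uv); t=((O+dn*off-o)@dn)/(d@dn); p=o+d*t[:,None]-O; return np.c_[p@dx,p@ey]
E
python3 - <<'E'
from dial import *
f=np.load("pics/t3.npz"); c=cam("top"); pix=f["pix"]; P=f["P"]
Q=P-O; u,v,w=Q@dx,Q@ey,Q@dn
m=(u>10)&(u<100)&(v>-20)&(v<110)&(abs(w)<15); print("console off",np.median(w[m]),[np.median(w[m&(abs(u-k)<8)]).round(1) for k in (20,50,80,95)])
h=cv2.cvtColor(pix,cv2.COLOR_BGR2HSV); H,S,V=cv2.split(h)
M=(u>0)&(u<120)&(v<-5)&(v>-120)&(abs(w)<70)
off=np.median(w[m])
for T in (185,200,215):
    wm=M&(V>T)&(S<50)
    b=max(blobs(wm),key=lambda q:q[1]); k=max(cv2.findContours(b[0].astype(np.uint8),cv2.RETR_EXTERNAL,cv2.CHAIN_APPROX_NONE)[0],key=len).reshape(-1,2)
    p=onplane(c,k).astype(np.float32); print(T,b[1],cv2.minEnclosingCircle(p),cv2.fitEllipse(cv2.convexHull(p)))
for n,mm in (("red",((H<8)|(H>172))&(S>120)&(V>80)),("green",(H>45)&(H<85)&(S>60))):
    for q in blobs(mm&M,3): print(n,q[1],q[2],"w",np.median(w[q[0]]).round(1),onplane(c,q[2]).round(1),onplane(c,q[2],46).round(1))
for q in blobs(M&(w>25),5): print("key pts",q[1],np.percentile(w[q[0]],[50,95]),u[q[0]].mean(),v[q[0]].mean(),cv2.minAreaRect(np.c_[u[q[0]],v[q[0]]].astype(np.float32)))
E
```

```text
console off 1.8465148085545873 [np.float64(1.6), np.float64(1.8), np.float64(2.1), np.float64(1.4)]
185 895 ((60.39408493041992, -62.00534439086914), 48.937782287597656) ((60.05152893066406, -62.01642608642578), (95.3902359008789, 97.05828094482422), 170.00506591796875)Traceback (most recent call last):
  File "<stdin>", line 10, in <module>
ValueError: max() iterable argument is empty
```

```bash
cat >> dial.py <<'E'
D=O+60.2*dx-62*ey+1*dn
def key(pix,P,c):
    Q=P-D; u,v,w=Q@dx,Q@ey,Q@dn; H,S,V=cv2.split(cv2.cvtColor(pix,cv2.COLOR_BGR2HSV))
    M=(np.hypot(u,v)<75)&(w>-12)&(w<70)
    for n,mm in (("red",((H<8)|(H>172))&(S>120)&(V>80)),("green",(H>45)&(H<85)&(S>60))):
        for q in blobs(mm&M,3):
            z=np.median(w[q[0]]); p=onplane(c,q[2],1+(46 if z>20 else 0))[0]-[60.2,-62]
            print(n,q[1],q[2].round(1),"w",z.round(1),p.round(1),"clock deg",(np.degrees(np.arctan2(-p[1],p[0]))%360).round(1))
    for q in blobs(M&(w>28),5):
        p=np.c_[u[q[0]],v[q[0]]].astype(np.float32); print("key pts",q[1],np.percentile(w[q[0]],[50,95]).round(1),p.mean(0),cv2.minAreaRect(p))
        y=np.linalg.svd(p-p.mean(0))[2][0]; print("axis clock deg",np.degrees(np.arctan2(-y[1],y[0]))%180)
E
python3 - <<'E'
from dial import *
f=np.load("pics/t3.npz"); key(f["pix"],f["P"],cam("top")); print("D",D,"dx",dx,"dn",dn)
E
```

```text
red 37 [406.6 185.9] w 47.4 [29.7 -4.1] clock deg 7.9
red 11 [382.5 193.5] w 2.4 [-22.8  37.2] clock deg 238.5
key pts 138 [48.6 51.6] [ 3.6068978 -0.0315234] ((2.2175369262695312, -0.3130922317504883), (10.232122421264648, 64.81021118164062), 79.4927978515625)
axis clock deg 10.321472
D [ 650.16780704 -234.47378759  105.34845351] dx [ 0.75403343 -0.3200682   0.57357644] dn [-0.52797989  0.22411417  0.81915204]
```

```bash
cat >> dial.py <<'E'
def wp(th,gap=0,R=24,w0=30):
    t=np.radians(th); d=np.array([np.cos(t),-np.sin(t)]); n=np.array([-np.sin(t),-np.cos(t)])
    C=R*d-n*(5+15.8*abs(n[0])+13.5*abs(n[1])+gap)
    return D+(C[0]-7.6)*dx+C[1]*ey+w0*dn
def tool(v): return np.round([-(v@ex)/25,(v@ey)/25,-v[2]/25],2)
E
python3 - <<'E'
from dial import *
p=r.state()["eef_pos"]-[0,0,80]; s=wp(10,9)
up=s.copy(); up[2]=195
print("now->above",tool(up-p),"->start",tool(s-p),s)
for t in range(10,241,10): print(t,tool(wp(t)-s).tolist())
E
```

```text
now->above [-5.9   1.01 -0.86] ->start [-5.9   1.01  1.25] [ 660.28306008 -211.15800355  142.11238872]
10 [0.05, -0.35, 0.04]
20 [-0.05, -0.48, -0.04]
30 [-0.14, -0.64, -0.1]
40 [-0.19, -0.85, -0.14]
50 [-0.21, -1.09, -0.15]
60 [-0.17, -1.34, -0.12]
70 [-0.08, -1.58, -0.05]
80 [0.07, -1.8, 0.05]
90 [0.26, -1.98, 0.18]
100 [0.34, -2.12, 0.24]
110 [0.46, -2.25, 0.32]
120 [0.62, -2.36, 0.43]
130 [0.8, -2.41, 0.56]
140 [1.01, -2.41, 0.71]
150 [1.22, -2.35, 0.86]
160 [1.43, -2.21, 1.0]
170 [1.6, -2.01, 1.12]
180 [1.73, -1.76, 1.21]
190 [1.84, -1.68, 1.29]
200 [1.94, -1.56, 1.36]
210 [2.03, -1.39, 1.42]
220 [2.08, -1.18, 1.46]
230 [2.1, -0.94, 1.47]
240 [2.06, -0.69, 1.44]
```

jog_arm(motion=[[-0.3,0.1,-0.6,0],[-1.3,0.3,-0.86,0],[-3,0.6,-0.86,0],[-4.7,0.85,-0.86,0],[-5.6,1,-0.86,0],[-5.9,1.01,-0.7,0],[-5.9,1.01,0,0],[-5.9,1.01,0.8,0],[-5.9,1.01,1.15,0],[-5.9,1.01,1.25,0],[-5.9,1.01,1.25,0]])

```text
time: 22.55
eef_pos: [660.6, -211.6, 223.6]
orientation: [-180.0, 0.0, 157.0]
contact_force: [0.1, 0.4, 0.1]
grip_width: 0.005
grip_force: 0.0
```

jog_arm(motion=[[0.03,-0.18,0.02,0],[0.05,-0.35,0.04,0],[0,-0.42,0,0],[-0.05,-0.48,-0.04,0],[-0.1,-0.56,-0.07,0],[-0.14,-0.64,-0.1,0],[-0.19,-0.85,-0.14,0],[-0.2,-0.97,-0.15,0],[-0.21,-1.09,-0.15,0],[-0.17,-1.34,-0.12,0],[-0.17,-1.34,-0.12,0]])

```text
time: 23.92
eef_pos: [651.9, -243.8, 226.5]
orientation: [180.0, 0.0, 157.0]
contact_force: [2.2, 1.2, 0.4]
grip_width: 0.002
grip_force: 1.2
```

jog_arm(motion=[[0.05,-0.12,0.03,0],[0.09,-0.24,0.07,0],[0.24,-0.46,0.17,0],[0.43,-0.64,0.3,0],[0.51,-0.78,0.36,0],[0.63,-0.91,0.44,0],[0.79,-1.02,0.55,0],[0.97,-1.07,0.68,0],[1.18,-1.07,0.83,0],[1.39,-1.01,0.98,0],[1.6,-0.87,1.12,0],[1.6,-0.87,1.12,0]])

```text
time: 25.42
eef_pos: [605.1, -248.5, 197.9]
orientation: [-180.0, -0.1, 157.0]
contact_force: [-1.3, -2.5, -0.2]
grip_width: 0.005
grip_force: 1.5
```

jog_arm(motion=[[0.09,0.1,0.06,0],[0.17,0.2,0.12,0],[0.3,0.45,0.21,0],[0.36,0.49,0.25,0],[0.41,0.53,0.29,0],[0.51,0.65,0.36,0],[0.6,0.82,0.42,0],[0.65,1.03,0.46,0],[0.65,1.03,0.46,0]])

```text
time: 26.55
eef_pos: [600.7, -218.9, 187.0]
orientation: [-180.0, -0.0, 157.0]
contact_force: [-1.9, -4.5, 2.6]
grip_width: 0.008
grip_force: 2.3
```

jog_arm(motion=[[0.1,-0.15,0.07,0],[0.31,-0.46,0.22,0],[0.4,-0.6,-0.4,0],[0.4,-0.6,-2,0],[0,-0.8,-4,0],[-1.5,-0.8,-5,0],[-3.5,-0.6,-5,0],[-5,-0.4,-5,0],[-5.8,-0.4,-5,0],[-6,-0.4,-5,0],[-6,-0.4,-5,0]])

```text
time: 27.92
eef_pos: [734.9, -286.2, 312.2]
orientation: [180.0, -0.0, 157.0]
contact_force: [-0.5, 0.3, 0.0]
grip_width: 0.004
grip_force: 0.0
```

```bash
python3 - <<'E'
from dial import *
s=r.state(); print(s["time"],s["eef_pos"])
c=cam("wrist"); cv2.imwrite("pics/w8.png",c["pixels"]); print("D px",proj(c,[D,D+46*dn]))
key(c["pixels"],cloud(c),c)
E
```

```text
27.925 [ 734.85989191 -286.16273088  312.18588616]
D px [[336.28381334 100.41806868]
 [340.11416831  48.62183633]]
red 506 [361.3  30.6] w 44.6 [-14.2  13.3] clock deg 223.1
red 173 [388.2  72. ] w 4.1 [-25.5  38.9] clock deg 236.7
green 3 [347.7  50. ] w 47.8 [1.1 4.5] clock deg 283.4
green 4 [348.   66.2] w 32.6 [13.4  4.4] clock deg 341.9
green 3 [344.  69.] w 36.5 [15.4  2. ] clock deg 352.8
green 4 [319.  90.] w 44.0 [ 30.6 -12.8] clock deg 22.7
green 5 [320.8  94.4] w 40.7 [ 33.7 -11.8] clock deg 19.3
green 3 [340.   99.3] w 11.6 [-0.9  2.7] clock deg 250.6
green 5 [315.8 101. ] w 33.2 [ 38.3 -14.7] clock deg 20.9
green 3 [318. 104.] w 31.9 [ 40.4 -13.4] clock deg 18.4
green 3 [316.  109.3] w 25.6 [ 44.  -14.6] clock deg 18.3
green 3 [288. 121.] w 3.5 [ 17.5 -34.2] clock deg 62.9
green 44 [339.3 148.2] w 3.8 [39.7  1.3] clock deg 358.1
key pts 2488 [47.5 50.1] [5.7770343  0.13829726] ((0.3328876495361328, 0.7800521850585938), (10.32986831665039, 65.95016479492188), 63.84911346435547)
axis clock deg 27.281834
```

```bash
cat > kk.py <<'E'
from dial import *
c=cam("wrist"); P=cloud(c); Q=P-D; u,v,w=Q@dx,Q@ey,Q@dn
H,S,V=cv2.split(hsv(c)); red=((H<8)|(H>172))&(S>120)&(V>80)
top=(np.hypot(u,v)<45)&(w>40)&(w<56); b=max(blobs(top),key=lambda q:q[1])[0]
wt=np.median(w[b]); top=b&(abs(w-wt)<2.5)
p=np.c_[u[top],v[top]].astype(np.float32); q=cv2.minAreaRect(p); y=np.linalg.svd(p-p.mean(0),full_matrices=False)[2][0]
k=p[red[top]]
if y@(k.mean(0)-np.array(q[0]))<0: y=-y
print("top w",wt,len(p),"rect",q,"red end clock",np.degrees(np.arctan2(-y[1],y[0]))%360,"rows",np.where(top)[0].min())
for q in blobs(red&(abs(w)<12)&(np.hypot(u,v)<60),20):
    m=np.c_[u[q[0]],v[q[0]]].mean(0); print("mark",m,np.degrees(np.arctan2(-m[1],m[0]))%360)
E
python3 kk.py
```

```text
top w 48.6582046660175 1398 rect ((0.11627769470214844, 0.9228878021240234), (9.958606719970703, 65.19304656982422), 63.98482894897461) red end clock 206.46838 rows 8
mark [-21.72171899  37.79283384] 240.11153624526202
```

View pics/w8.png

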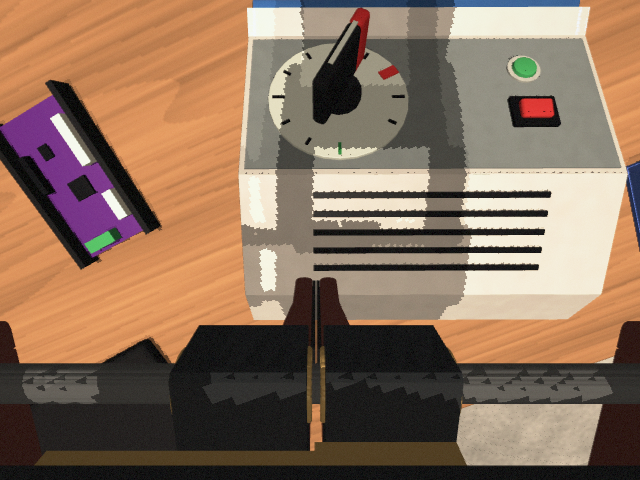

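```bash
python3 - <<'E'
from dial import *
for t in (225,230,235,240,245,250,255,260): print(t,tool(wp(t)-wp(220,15)).tolist())
print(tool(wp(220,15)-wp(220)),tool(wp(220,15)+[0,0,80]-r.state()["eef_pos"]))
E
```

```text
225 [-0.3, 0.58, -0.21]
230 [-0.3, 0.7, -0.21]
235 [-0.31, 0.82, -0.22]
240 [-0.34, 0.95, -0.24]
245 [-0.38, 1.07, -0.27]
250 [-0.43, 1.19, -0.3]
255 [-0.5, 1.31, -0.35]
260 [-0.58, 1.41, -0.41]
[ 0.32 -0.46  0.22] [ 6.31 -0.05  5.29]
```

jog_arm(motion=[[1,-0.1,0,0],[3,-0.1,0,0],[5,-0.2,0,0],[6.2,-0.2,0,0],[6.4,-0.2,1,0],[6.4,-0.2,2.7,0],[6.4,-0.2,4.2,0],[6.35,-0.1,5,0],[6.31,-0.06,5.22,0],[6.31,-0.06,5.22,0]])

```text
time: 29.28
eef_pos: [590.1, -226.0, 182.2]
orientation: [180.0, 0.1, 157.0]
contact_force: [0.7, -0.7, 0.6]
grip_width: 0.006
grip_force: 0.0
```

jog_arm(motion=[[-0.15,0.25,-0.1,0],[-0.3,0.46,-0.2,0],[-0.3,0.58,-0.21,0],[-0.3,0.7,-0.21,0],[-0.31,0.82,-0.22,0],[-0.34,0.95,-0.24,0],[-0.38,1.07,-0.27,0],[-0.38,1.07,-0.27,0]])

```text
time: 30.28
eef_pos: [608.7, -207.3, 189.5]
orientation: [-179.8, 0.1, 157.0]
contact_force: [-5.3, -12.4, 2.1]
grip_width: 0.008
grip_force: 9.7
```

```bash
python3 - <<'E'
from dial import *
t=cam("top"); P=cloud(t); print("top view of D+46dn:",proj(t,[D+46*dn]))
key(t["pixels"],P,t)
E
```

```text
top view of D+46dn: [[398.94383348 196.49815486]]
```

jog_arm(motion=[[0.05,-0.2,0.03,0],[0.3,-0.6,0.2,0],[0.4,-0.9,-0.4,0],[0.4,-0.9,-2,0],[0,-1,-4,0],[-1.5,-1,-5,0],[-3.5,-1,-5,0],[-5,-1,-5,0],[-5.8,-1,-5,0],[-6,-1,-5,0],[-6,-1,-5,0]])

```text
time: 31.7
eef_pos: [736.6, -286.6, 313.5]
orientation: [180.0, -0.0, 157.0]
contact_force: [-0.3, -0.5, 0.5]
grip_width: -0.001
grip_force: 0.0
```

```bash
python3 kk.py; python3 -c "
from dial import *
c=cam('wrist');P=cloud(c);print(r.state()['eef_pos'])
H,S,V=cv2.split(hsv(c))
for m,a,ce in blobs((H>95)&(H<125)&(S>100)&(V>40),100): print(a,ce,rect(c,m,62))"
```

```text
top w 48.02903620918767 1547 rect ((-0.0743560791015625, 0.9081172943115234), (11.043075561523438, 65.79357147216797), 28.22390365600586) red end clock 242.56317 rows 20
mark [-17.55563853  32.59786874] 241.69523841666967
[ 736.31730949 -286.40134619  313.57600346]
1655 [412.32628399   2.05438066] ((607.02001953125, -148.08230590820312), (251.8665008544922, 3.427946090698242), 66.93597412109375)
740 [634.18918919 192.46891892] ((834.8585205078125, -21.842418670654297), (11.090869903564453, 80.6264877319336), 80.03204345703125)
```

```bash
python3 -c "
from cell import r
print(r.close_job())"
```

```text
the job is handed in; nothing more can be done
None
```

I've handed in the job: three modules lie flat in the drawer with the resin up, the drawer is pushed home, and the timer key's red end sits about 2–3° clockwise past the middle of the red mark, in about 32 of the 72 s.

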